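Open a delivery carton and hold its sprung flap up for a look inside

ROBOT

A 7-joint arm with a two-finger parallel gripper is mounted at the origin on a cart in front of the work surface, level with it; the furniture and walls round the work are solid. World frame = base frame: x ahead of the robot, y to its left, z up, the work surface at z = 0. Lengths are in m, angles in rad, forces in N, time in s.
With the tool pointing down it reaches from about 0.425 to 0.825 m from the base axis. Payload 3.6 kg.
Tool frame: the origin (TCP) lies where the fingers leave the gripper's body, on its centre line; the fingertips stand 73 mm ahead of it and the grasp point (between the pads) lies 54 mm ahead of it; z points along the fingers, y is the line along which they close (so a half turn about z gives the same grasp; the last joint's range is limited). The gripper opens to 85 mm and grips with 20 to 120 N. Pads are 22 mm wide; open, the fingers measure 114 mm over their backs; the gripper's body (76 mm by 85 mm) begins 54 mm behind the grasp point. The pads swing forward as they close: fully open they stand 13 mm farther back than shut.
Start: joints at [1.145, 0.615, -0.013, 1.423, 0.008, 1.103, -0.04], TCP at [0.252, -0.599, 0.304] pointing down, gripper open.
Joint ranges: [-3.12, 3.12], [-0.3, 2.06], [-1.34, 1.32], [0.26, 2.42], [-1.36, 4.5], [0.01, 1.98], [-2.84, 2.84]. Speed limits (rad/s): [2.79, 2.79, 3.14, 3.14, 3.14, 3.14, 3.14].

INTERFACE

Orientations are given as a unit quaternion [x, y, z, w].
In Python, from station import arm, snapshot, camera_info, ticket gives the robot as it stands. Calls block until the motion is done:
- arm.movep(position, orientation): joint-space move of the TCP to a pose.
- arm.line_to(position, velocity=0.15, ori=None): straight line of the TCP; ori=None keeps the orientation; velocity is the mean speed in m/s.
- arm.move_j(angles): joint-space move.
- arm.move_gripper(opening, effort=None): opening from 0.0 (shut) to 1.0 (fully open); effort is the grip in N (None keeps the last); returns when the fingers have stopped.
- arm.pause(seconds).
- arm.ik(position, orientation): joint angles nearest the present ones, or None.
- snapshot(name): name is "scene" or "side" or "wrist"; returns the picture (420x560x3 uint8, blue, green, red); there is no depth.
- camera_info(name): a dict with "fx", "fy", "cx", "cy" (pixels), "R" (3x3) and "t" (3): a world point X has camera coordinates R X + t; the wrist camera has in their place "T_tool_cam" (4x4, takes a point from camera to tool coordinates, whose origin is the TCP and whose axes are the flange's). Camera axes: x right, y down, z forward; pixel columns grow to the right and rows downward; lengths in m; the calibration is good to about 2 mm. The wrist camera is an equidistant fisheye: a pixel r from the principal point sees the ray r / f radians off the axis. A picture is of the moment at which its call begins: read the wrist's pose just before it. camera_info takes no time and is no camera call.
A pose or a line that the arm cannot do raises arm.MotionError and nothing moves.
- ticket.finish_job(): hands the job in; it is judged then, once.
Readings, each from a call of its own:
- arm.read_time(): time.
- arm.read_joint_positions(): joint angles.
- arm.read_dq(): joint speeds.
- arm.read_effort(): joint torques, N m.
- arm.read_tool_pos(): TCP position.
- arm.read_eef_rot(): TCP orientation.
- arm.read_ft_force(): force on the tool from outside, world axes, zero at the start.
- arm.read_wrist_torque(): the same for the moment, N m.
- arm.read_opening(): opening from 0.0 (shut) to 1.0 (fully open).
- arm.read_finger_force(): force on a finger pad.
Only numpy, scipy, OpenCV 4.12 (cv2) and the standard library are available. Lean on these libraries where they do the work, as an engineer would, in place of code of your own. Each camera call takes 0.05 s, during which the arm holds its last target. There are 200 camera calls.

TASK

A delivery carton stands on the bench and its contents must be seen from above: first swing the overlapping flap (the one without steel hinges) over past upright so that it drops open and stays open by itself. Then lift the other flap, which springs shut by itself, by its dowel or its edge until it stands open at about 60 degrees from its closed, level position, and keep holding it there: the program finishes while the gripper still holds this flap up. Do not disturb the other things on the bench.

Things in the scene. Friction and masses are not known exactly. Their poses are not given: they have to be found in the camera images.
- carton: Cardboard carton, 150 (its x) x 220 (its y) x 80 mm high, walls 4 mm, fixed to the bench; origin at the centre of its underside, z up. The top is closed by two flaps hinged along its two 150 mm long sides: the hinges run along the carton's x, at its y = -110 and y = +110 mm. A few small supplies lie inside, fixed.
- upper_flap (a joint): Angle of the overlapping flap, rad: 0 level and shut, growing as its free edge rises, 1.57 upright, stop at 2.6 (laid over outward). Hinged at the carton's y = -110 mm side; 146 x 118 x 4 mm cardboard, about 80 g, its free edge overlaps the other flap by 8 mm. No spring: it falls shut before upright and falls open by its own weight past upright.
- upper_hinge (a point): Middle of the upper flap's hinge line, carton-frame (0, -110, 85) mm. Turns with the flap: x along the hinge, y along the flap from hinge to free edge, z out of its outer (top) face. The panel's outer face lies at 5 mm in this z.
- upper_grip (a point): Centre of the wooden dowel on the upper flap: 12 mm diameter, 36 mm long, parallel to the hinge, carried by one central 10 mm stem, 95 mm from the hinge and 34 mm along the flap's normal (z of upper_hinge), so 29 mm clear of the outer face to its centre. Can be pinched by its two ends; it then pivots between the fingers as the flap swings. Same axes as upper_hinge.
- lower_flap (a joint): Angle of the sprung flap, rad: 0 level and shut, growing as its free edge rises, 1.05 is 60 degrees, stop at 1.7. Hinged at the carton's y = +110 mm side with two steel spring hinges; 146 x 110 x 4 mm cardboard, about 80 g. It springs shut whenever it is let go; holding it at 60 degrees takes about 2 N at the dowel.
- lower_hinge (a point): Middle of the lower flap's hinge line, carton-frame (0, +110, 80) mm. Turns with the flap: x along the hinge, -y along the flap from hinge to free edge, z out of its outer (top) face. The panel's outer face lies at 5 mm in this z.
- lower_grip (a point): Centre of the wooden dowel on the lower flap: same dowel as on the upper flap, 72 mm from the hinge and 34 mm along the flap's normal. Same axes as lower_hinge.
- bench_block: Loose steel block, 62 x 62 x 20 mm, behind the carton; leave alone. Origin at the centre of its underside.
- marker: Loose black marker pen, 129 mm long, lying behind the carton; leave alone. Origin under its middle.
- silver_cuff: Loose silver bracelet, 54 x 59 x 22 mm, at the back left; leave alone. Origin at the centre of its underside.
- loupe_glass: Loose hand magnifier, 87 mm long, lying to the right of the carton; leave alone. Origin at the centre of its underside.

How it is judged:
By the outcome, as a careful person would: the job done as asked, in the order asked, and still so for the second after the job is handed in, while the arm keeps its last pose, push and grip.
It also fails if it takes over 54 s, if anything falls off the work surface, if the arm or the gripper's body presses on something with over 40 N, if the wrist force passes 120 N, or if a joint passes its speed limit or range.

## Working session

There is one attempt and no reset: what is moved stays moved. The work goes in short steps, each a Python script; the robot and the scene stay as the last script left them, time stands still between calls to the robot, and variables do not carry over. Pictures are saved under pics/ and viewed, at most 10 in all, crops included, and the job is handed in when it is done.

```bash
mkdir -p pics; ls; python3 - <<'E'
from station import arm, snapshot, camera_info
import cv2
for n in ("scene","side"):
    cv2.imwrite(f"pics/{n}0.png",snapshot(n)); print(n,camera_info(n))
print(camera_info("wrist")); print(arm.read_time(),arm.read_tool_pos(),arm.read_eef_rot())
E
```

```text
pics
scene {'fx': 387.58499707080114, 'fy': 387.58499707080114, 'cx': 287.59519319989795, 'cy': 214.67377156565956, 'R': array([[-0.82796733, -0.56077096, -0.00245775],
       [-0.36293427,  0.53919611, -0.75996465],
       [ 0.42749131, -0.6283339 , -0.64995976]]), 't': array([0.46623974, 0.33410047, 0.63143969])}
side {'fx': 486.7300878234024, 'fy': 486.7300878234024, 'cx': 288.92015518357556, 'cy': 207.404693603335, 'R': array([[-0.99400978, -0.10863328,  0.01197365],
       [-0.0751562 ,  0.5998944 , -0.79654144],
       [ 0.07934798, -0.79266987, -0.60446536]]), 't': array([0.64276425, 0.18019072, 1.13008435])}
{'fx': 325.19226210127806, 'fy': 325.19226210127806, 'cx': 281.82937427677723, 'cy': 209.69201771167002, 'T_tool_cam': array([[-5.12807733e-04, -9.55728130e-01, -2.94250708e-01,
         7.51793227e-02],
       [ 9.99999641e-01, -6.88578173e-04,  4.93748958e-04,
        -1.25559167e-04],
       [-6.74504383e-04, -2.94250349e-01,  9.55728140e-01,
        -6.94557661e-02],
       [ 0.00000000e+00,  0.00000000e+00,  0.00000000e+00,
         1.00000000e+00]])}
0.1 [ 0.2522178  -0.59848881  0.30283994] [ 9.80179271e-01  1.98109037e-01 -2.42791752e-04 -1.16058377e-03]
```

View pics/scene0.png

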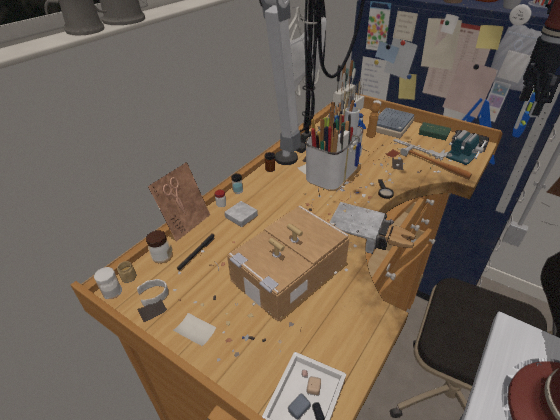

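View pics/side0.png

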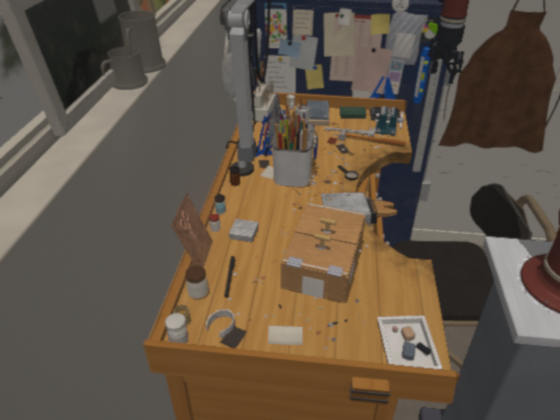

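The carton is in scene around (290,262) and in side around (324,255). The steel hinges are on the camera side (+y), and both dowels are on top. I'll zoom in on both views.

```bash
python3 - <<'E'
import cv2,numpy as np
a=cv2.imread("pics/scene0.png")[195:325,220:360]; b=cv2.imread("pics/side0.png")[195:305,270:375]
a=cv2.resize(a,(400,371),interpolation=cv2.INTER_CUBIC) if 0 else cv2.resize(a,None,fx=2.8,fy=2.8,interpolation=cv2.INTER_CUBIC)
b=cv2.resize(b,None,fx=3.8,fy=3.8,interpolation=cv2.INTER_CUBIC)
h=max(a.shape[0],b.shape[0]);p=lambda i:cv2.copyMakeBorder(i,0,h-i.shape[0],0,0,0)
o=np.hstack([p(a),p(b)]);print(o.shape,a.shape);cv2.imwrite("pics/crop.png",o)
E
```

```text
(418, 791, 3) (364, 392, 3)
```

View pics/crop.png

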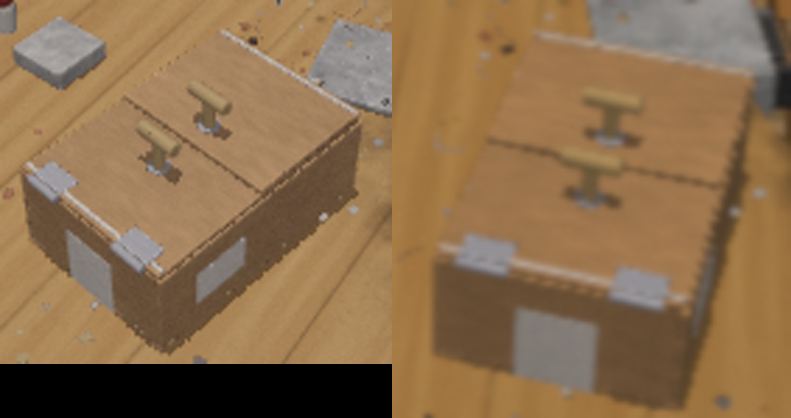

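```bash
cat > fit.py <<'E'
import numpy as np,cv2
from scipy.optimize import least_squares
from station import camera_info
C={n:camera_info(n) for n in("scene","side")}
S=lambda u,v:(220+u/2.8,195+v/2.8); D=lambda u,v:(270+u/3.8,195+v/3.8)
obs=[("scene",(0,-15,119),S(209,97)),("scene",(0,38,114),S(158,138)),("scene",(73,110,85),S(28,165)),("scene",(-73,110,85),S(161,275)),
("scene",(-73,-110,90),S(360,115)),("scene",(73,-110,90),S(222,32)),("scene",(-75,110,0),S(165,353)),
("side",(0,-15,119),D(220,100)),("side",(0,38,114),D(199,162)),("side",(73,110,85),D(46,247)),("side",(-73,110,85),D(298,303)),
("side",(73,-110,90),D(148,35)),("side",(-73,-110,90),D(358,73)),("side",(-75,110,0),D(291,405)),("side",(75,110,0),D(42,352))]
def proj(n,X):
    c=C[n];p=c["R"]@X+c["t"];return np.array([c["fx"]*p[0]/p[2]+c["cx"],c["fy"]*p[1]/p[2]+c["cy"]])
def w(q,P):
    c,s=np.cos(q[2]),np.sin(q[2]);P=np.array(P)/1000
    return np.array([q[0]+c*P[0]-s*P[1],q[1]+s*P[0]+c*P[1],P[2]])
f=lambda q:np.concatenate([proj(n,w(q,P))-np.array(o) for n,P,o in obs])
r=least_squares(f,[.55,0,0],loss="soft_l1")
print("pose",r.x,"res",f(r.x).reshape(-1,2).round(1).tolist())
def tri(i,j):
    g=lambda X:np.concatenate([proj(obs[k][0],X)-np.array(obs[k][2]) for k in(i,j)])
    return least_squares(g,[.55,0,.1]).x
print("upper",tri(0,7),w(r.x,obs[0][1]));print("lower",tri(1,8),w(r.x,obs[1][1]))
E
python3 fit.py
```

```text
pose [ 0.56125343 -0.00554821 -0.17572898] res [[0.1, -0.6], [0.2, -0.5], [-2.9, 0.2], [-0.6, 0.6], [0.8, -2.6], [0.5, -2.5], [-0.4, -0.1], [0.7, -0.3], [0.8, -0.6], [0.2, 1.4], [0.0, 0.7], [-1.2, -2.2], [1.2, -1.7], [-0.5, 1.3], [0.3, 0.7]]
upper [ 0.55994167 -0.02210123  0.11591198] [ 0.55863104 -0.0203172   0.119     ]
lower [0.56962233 0.03018824 0.11039594] [0.56789682 0.03186657 0.114     ]
```

```bash
cat > h.py <<'E'
import numpy as np,cv2
from scipy.spatial.transform import Rotation as Ro
from station import arm,snapshot,camera_info,ticket
Q=np.array([0.5600,-0.0065,-0.176])   # carton pose
def w(P,q=Q):
    c,s=np.cos(q[2]),np.sin(q[2]);P=np.array(P,float)/1000
    return np.array([q[0]+c*P[0]-s*P[1],q[1]+s*P[0]+c*P[1],P[2]])
def ori(flip=0):                      # tool down, tool y along carton x
    p=Q[2]+np.pi/2+flip*np.pi
    return (Ro.from_euler('z',p)*Ro.from_euler('x',np.pi)).as_quat()
up=lambda X,d:np.array(X)+[0,0,.054+d]
def upper(th):
    a=th+np.arctan2(34,95);r=np.hypot(34,95);return w([0,-110+r*np.cos(a),85+r*np.sin(a)])
def lower(th):
    a=th+np.arctan2(34,72);r=np.hypot(34,72);return w([0,110-r*np.cos(a),80+r*np.sin(a)])
def wproj(X,p,q):
    c=camera_info("wrist");T=c["T_tool_cam"]
    v=Ro.from_quat(q).as_matrix().T@(np.array(X)-p);v=T[:3,:3].T@(v-T[:3,3])
    r=np.hypot(v[0],v[1]);t=np.arctan2(r,v[2]);return np.array([c["cx"]+c["fx"]*t*v[0]/r,c["cy"]+c["fy"]*t*v[1]/r])
E
python3 - <<'E'
from h import *
for fl in(0,1):
    for X in(up(upper(0),.1),up(upper(0),0),up(upper(1.9),0),up(lower(0),0),up(lower(1.05),0)):
        j=arm.ik(X,ori(fl));print(fl,None if j is None else np.round(j,2))
E
```

```text
0 [ 0.25  0.53 -0.39  1.73  0.24  0.93 -0.41]
0 [ 0.2   0.65 -0.32  1.83  0.3   0.7  -0.46]
0 [ 0.47  0.59 -0.3   1.79  0.23  0.8  -0.11]
0 [ 0.1   0.67 -0.31  1.81  0.3   0.71 -0.55]
0 [ 0.02  0.64 -0.36  1.71  0.29  0.84 -0.64]
1 [ 0.65  0.76 -1.15  1.72  0.75  1.18  2.26]
1 [ 0.64  0.93 -1.15  1.82  0.97  1.09  2.08]
1 [-0.04  0.62  0.52  1.81 -0.4   0.82 -2.64]
1 [ 0.54  0.95 -1.15  1.79  0.98  1.1   1.99]
1 [ 0.42  0.89 -1.15  1.7   0.89  1.16  1.98]
```

```bash
python3 - <<'E'
from h import *
arm.movep(up(upper(0),.10),ori())
p,q=arm.read_tool_pos(),arm.read_eef_rot();im=snapshot("wrist")
cv2.imwrite("pics/w1.png",im);np.savez("w1.npz",p=p,q=q)
print(arm.read_time(),p)
for n,X in(("U",upper(0)),("L",lower(0)),("Ue1",w([18,-15,119])),("Ue2",w([-18,-15,119])),("Le1",w([18,38,114])),("Le2",w([-18,38,114]))):print(n,wproj(X,p,q).round(1))
E
```

```text
2.4833 [ 0.55748832 -0.02291307  0.27291322]
U [281.2 215.8]
L [280.9 141.5]
Ue1 [306.1 215.7]
Ue2 [256.4 215.8]
Le1 [306.6 141.6]
Le2 [255.3 141.8]
```

View pics/w1.png

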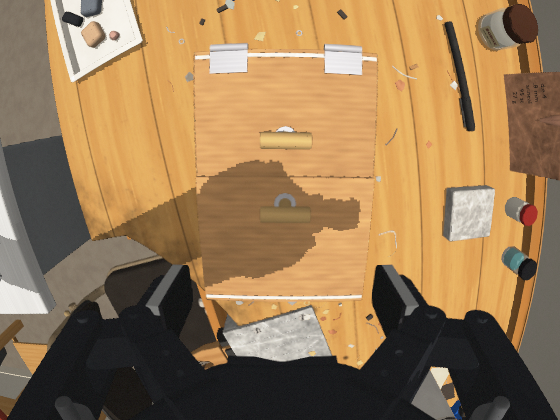

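The dowel centres sit at (285,214) and (286,140), about 4 px from my prediction, which is 3 mm along carton x. I'll correct for that, then grip the upper dowel and swing it.

```bash
sed -i 's/^Q=.*/Q=np.array([0.5631,-0.0060,-0.176])/' h.py; python3 - <<'E'
from h import *
o=ori()
arm.movep(up(upper(0),.05),o)
arm.line_to(up(upper(0),-.001),.1)
print("down",arm.read_ft_force())
arm.move_gripper(0.0,30)
print("grip",arm.read_opening(),arm.read_finger_force(),arm.read_ft_force(),arm.read_time())
for th in np.linspace(0,1.85,13)[1:]:
    arm.line_to(up(upper(th),-.001),.12)
    F=arm.read_ft_force();print(round(th,2),F.round(1) if hasattr(F,'round') else F,round(arm.read_opening(),3))
    if np.linalg.norm(F)>35:break
cv2.imwrite("pics/s2.png",np.hstack([snapshot("scene")[140:340,180:460],snapshot("side")[140:340,200:480]]))
print(arm.read_time())
E
```

```text
down [-0.75902946  0.22676832  0.76231612]
grip 0.4090923689772642 29.735054969787598 [-2.44015593 -0.40572926  5.43132838] 3.9667
0.15 [-0.9  0.5 -0.5] 0.408
0.31 [-1.6  1.7 -1.9] 0.411
0.46 [-1.4  1.6 -1. ] 0.412
0.62 [-2.   2.7 -0.5] 0.411
0.77 [-3.   3.6  0.1] 0.41
0.92 [-4.2  5.1  1.9] 0.413
1.08 [-3.9  2.3  2.2] 0.414
1.23 [-4.9  3.4  3.1] 0.411
1.39 [-4.5  2.4  3.5] 0.412
1.54 [-5.9  0.8  5.5] 0.412
1.7 [-6.8 -0.4  5.3] 0.411
1.85 [-6.7 -1.1  5.4] 0.414
7.4667
```

View pics/s2.png

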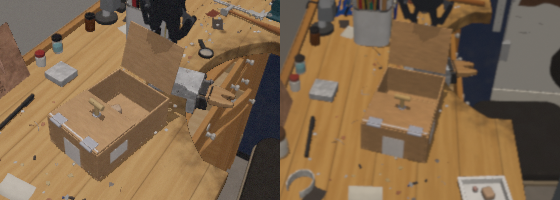

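The upper flap is held past upright. Next I release it, lift clear and check that it drops open.

```bash
python3 - <<'E'
from h import *
arm.move_gripper(1.0,30)
print(arm.read_ft_force())
arm.line_to(up(upper(1.85),.13),.12)
print(arm.read_ft_force())
arm.movep(up(lower(0),.15),ori())
arm.pause(.3)
p,q=arm.read_tool_pos(),arm.read_eef_rot();im=snapshot("wrist")
print(wproj(lower(0),p,q),arm.read_time())
a=np.hstack([snapshot("scene")[140:340,180:460],snapshot("side")[140:340,200:480]])
b=cv2.resize(im,(507,380));b=cv2.copyMakeBorder(b,0,0,0,560-507,0)
cv2.imwrite("pics/s3.png",np.vstack([a,b]))
E
```

```text
[-0.0344927   0.36974133  0.11504735]
[-0.8340646   0.48131968 -0.17507886]
[281.11601876 197.78211514] 10.4583
```

View pics/s3.png

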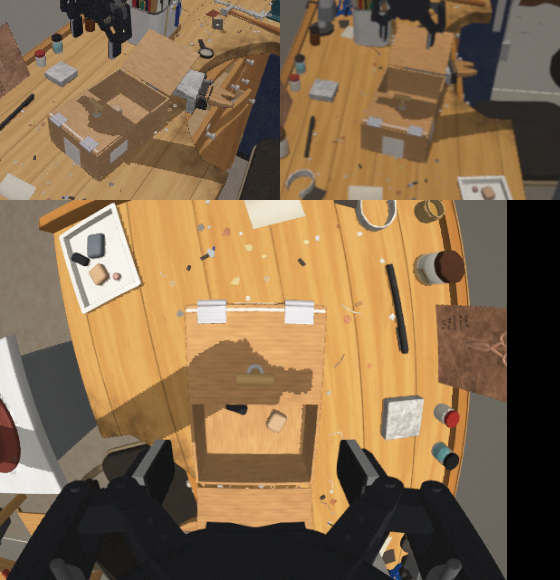

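The upper flap lies open, and the lower dowel is exactly where predicted: (281,198) in full-size pixels. Now I grip it and lift.

```bash
python3 - <<'E'
from h import *
arm.line_to(up(lower(0),-.001),.12)
print("down",arm.read_ft_force())
arm.move_gripper(0.0,40)
print("grip",arm.read_opening(),arm.read_finger_force(),arm.read_ft_force())
for th in np.linspace(0,1.05,9)[1:]:
    arm.line_to(up(lower(th),-.001),.1)
    F=arm.read_ft_force();print(round(th,2),F.round(1),round(arm.read_opening(),3))
    if np.linalg.norm(F)>35:break
arm.pause(.5)
print(arm.read_tool_pos()-up(lower(1.05),-.001),arm.read_opening(),arm.read_finger_force(),arm.read_ft_force(),arm.read_time())
a=np.hstack([snapshot("scene")[140:340,180:460],snapshot("side")[140:340,200:480]])
b=cv2.resize(snapshot("wrist"),(507,380));b=cv2.copyMakeBorder(b,0,0,0,560-507,0)
cv2.imwrite("pics/s4.png",np.vstack([a,b]))
E
```

```text
down [0.44233546 0.95588438 0.80990521]
grip 0.4103318150488097 39.63714301586151 [-0.05043738  0.20762418  2.47978033]
0.13 [ 1.5 -1.2 -4.3] 0.408
0.26 [ 1.9 -1.6 -5.2] 0.408
0.39 [ 2.8 -1.3 -3.8] 0.41
0.52 [ 2.  -3.4 -3.2] 0.406
0.66 [ 3.  -4.5 -2.5] 0.406
0.79 [ 3.2 -5.7 -0.8] 0.406
0.92 [ 3.4 -4.6  0.2] 0.404
1.05 [ 3.2 -5.2  2.1] 0.409
[ 0.00034745 -0.00139462  0.00034438] 0.40902634291647455 41.90567135810852 [ 2.5905255  -4.84811284  1.57213559] 15.0417
```

View pics/s4.png

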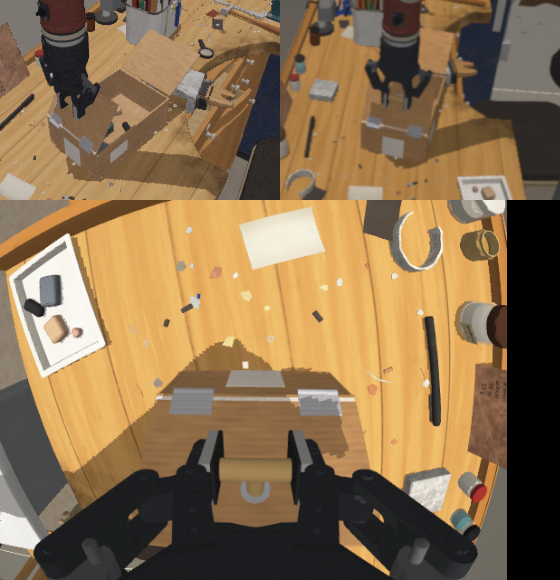

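The dowel is held between the pads at (255,470), the flap stands at about 60°, the upper flap is still open, and the loose things are undisturbed. I'll hand it in.

```bash
python3 -c "
from station import ticket
print(ticket.finish_job())"
```

```text
the job is handed in; nothing more can be done
None
```

I handed the job in at about 15 s: the upper flap lies open by itself, the gripper still holds the sprung flap at about 60°, and nothing else on the bench was visibly disturbed.

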